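# Check a bushing's bore with the gauge rod and show the tip at the reading lens

## Robot

A 7-joint arm with a two-finger parallel gripper is mounted at the origin on the work surface. World frame = base frame: x ahead of the robot, y to its left, z up, the work surface at z = 0. Lengths are in m, angles in rad, forces in N, time in s.
With the tool pointing down it reaches from about 0.425 to 0.925 m from the base axis. Payload 6.8 kg.
Tool frame: the origin (TCP) lies midway between the tips of the shut fingers; the grasp point (between the pads) lies 19 mm behind it (grip_depth is the distance from the TCP to the grasp point, in m); z points along the fingers, x is the direction in which the jaws open and shut, and the axes are right-handed (so a half turn about z gives the same grasp; the last joint's range is limited). The gripper opens to 88 mm and grips with 3 to 60 N. Pads are 20 mm wide; open, the fingers measure 115 mm over their backs; the gripper's body (75 mm by 178 mm) begins 61 mm behind the grasp point.
Start: joints at [1.043, 0.477, 0.022, 1.555, -0.011, 1.109, -0.083], TCP at [0.275, -0.616, 0.223] pointing down, gripper open.
Joint ranges: [-2.96, 2.96], [-0.34, 2.1], [-1.41, 1.46], [0.24, 2.44], [-1.37, 4.51], [0.17, 1.92], [-2.96, 2.96]. Speed limits (rad/s): [2.39, 2.39, 3.14, 3.14, 3.14, 3.14, 3.14].

## Interface

Orientations are given as a unit quaternion [w, x, y, z].
In Python, from cell import get_state, grab_frame, job_done, grip_depth gives the robot as it stands. The module is installed in compiled form; this text tells all that it offers.
- The arm moves only by the tool carry_out, never from a script. Its argument "deltas" is a list of rows, each a list of 3 entries, a list of its own where there are three numbers: the opening in per cent of the stroke, from 0 (shut) to 100 (fully open), then the shift along the world's x, y, z in mm, then the turn, a rotation vector about the world's x, y, z in units of 5 degrees (1.0 is 5 degrees). In form: [[claw, [x, y, z], [rx, ry, rz]], ...]. A call has 1 to 12 rows; each row is the pose to reach, as a shift and turn from the pose commanded when the call began; what a row does not reach only later rows make up. A row lasts 1/12 s, in which the tool goes at most 41.7 mm and 7.16 degrees, less where a joint would pass 70% of its speed; a pose out of reach is approached as far as the arm can. A call with a gripper value outside its range is refused whole. The fingers move at their own pace and stop on an object; the grip force is fixed at half the most. Time passes only in rows, so rows that repeat a pose let the fingers close. It gives the time, the measured TCP pose, the force and the opening at its end, in the units of the state.
- get_state(): the state, without advancing time (a new reading comes with each control period).
- grab_frame(name): name is "side" or "top"; returns a dict with "img" (400x640x3 uint8, blue, green, red), "depth" (400x640 float32, m along the optical axis (not along the pixel's ray), 0 where there is no reading), "fovy" (degrees; the focal length in pixels is half the picture's height over the tangent of half this angle, whatever the lens; pixels are square), "cx", "cy" (the principal point, pixels), "k1" (the pictures are not rectified: a ray, as slopes to the right and down, at radius r is drawn at 1 + k1 r^2 times it, then the intrinsics apply), "T" (4x4, takes a point from camera to world coordinates). Camera axes: x right, y down, z forward; pixel columns grow to the right and rows downward; lengths in m; the calibration is good to about 2 mm. A picture is of the moment at which its call begins.
- job_done(): hands the job in, once; it reports no verdict.
The state is a dict: "clock": time; "joint_pos": joint angles; "joint_vel": joint speeds; "joint_efforts": joint torques, N m; "ee_pos": TCP position; "tool_rot": TCP orientation; "contact_force": force on the tool from outside, world axes, zero at the start; "torque": the same for the moment, N m; "grip_width": opening from 0.0 (shut) to 1.0 (fully open).
Only numpy, scipy, OpenCV 4.12 (cv2) and the standard library are available. Lean on these libraries where they do the work, as an engineer would, in place of code of your own. Each camera call takes 0.05 s, during which the arm holds its last target.

## Task

Slide the tailstock along its bed until it is home against the headstock block, and leave it there; then take the gauge rod from its wooden rest, push it through the tailstock's guide tube into the bushing until its collar stops against the tube's flared mouth, and keep it there a moment. Draw it right out again and present it for reading: finish still holding the rod in the gripper, level and still, its tip about 4 cm beneath the centre of the reading lens and clear of the lens and its stand. Leave the other tools and containers on the bench where they are.

Things in the scene. Friction and masses are not known exactly. Their poses are not given: they have to be found in the camera images.
- tailstock (a joint): travel of the tailstock along its bed, m: 0 = farthest from the headstock, 0.12 = home, where its 100 mm long foot meets the headstock block; it starts somewhere between 0 and 0.06. It has a dry drag of about 5 N and stays where it is left.
- tailstock_rib (a point): grip point in the upright rib on top of the tailstock (dark steel, 36 mm long along the bed, 14 mm thick across it, reaching from 22 mm below this point to 22 mm above it). x axis: along the bed towards the headstock, the way the tailstock slides home; z up. The guide tube (22 mm outside) runs below the rib, its axis 30 mm below this point; the point is 120 mm above the table.
- tube_mouth (a point): centre of the guide tube's flared mouth, at the tailstock's end away from the headstock, 60 mm behind tailstock_rib and 30 mm below it; the tube is level, 90 mm above the table. x axis: along the tube, the way the rod goes in. The rim is 38 mm outside, 30 mm inside, narrowing within 14 mm to the 14 mm bore; the tube is 80 mm long. The tailstock's foot below reaches 10 mm farther out, its top 46 mm above the table.
- bed: the fixed bed, 360 mm long, 70 mm wide, 30 mm high; origin on the table at its middle, x axis along it towards the headstock at its far (left) end. The headstock (114 mm high) begins 80 mm ahead of the origin and holds a brass bushing of 20 mm bore in line with the tube. With the tailstock home the bushing begins 10 mm beyond the tube, and the seated rod stands 25 mm into it.
- gauge: the gauge rod, steel, about 0.36 kg, lying level in its rest, axis 45 mm above the table, tip to the left. Origin: on its axis at the middle of the grip, near the centre of mass; x axis: along it towards the tip. Handle: square bar 20 x 20 mm, sides upright, from 65 mm behind the origin to 45 mm ahead; round collar 34 mm across, 45 to 53 mm ahead; rod 10 mm across to the tip 168 mm ahead.
- rest: the fixed wooden rest under the gauge: base plate 150 x 60 x 10 mm, origin on the table below its middle (within 4 mm of the gauge's origin), x axis along the rod. Two cradles, each 12 mm long, 34 mm wide, with lips up to the rod's axis height (45 mm), carry the handle 50 mm behind and 34 mm ahead of the middle; the fingers fit between them from above.
- collar_face (a point): centre of the collar's front face (the side towards the tip), 53 mm ahead of the gauge's origin; this face stops against the tube's mouth.
- gauge_tip (a point): end of the gauge rod, 168 mm ahead of the gauge's origin on its axis.
- lens_center (a point): centre of the reading lens' underside: a level round lens (88 mm over its rim, 8 mm thick) 197 mm above the table. x axis: towards the stand's upright post (12 mm thick, 100 mm from the lens' centre, on a foot of 90 mm diameter and 16 mm height), joined to the rim by a level arm at lens height; the post stands to the left (+y side), so the rod comes in from the right.
- lens: the lens stand (fixed); origin on the table below the lens' centre, axes as lens_center.
- whetstone: grey sharpening stone 50 x 150 x 25 mm, origin under its centre; bystander, loose.
- oil: amber bottle, 52 mm diameter, 130 mm high, origin under its centre; bystander, loose.
- hammer: hammer lying flat; bystander, loose.
- driver: screwdriver lying flat; bystander, loose.
- tin: painted can, 72 mm diameter, 90 mm high, origin under its centre; bystander, loose.
- wrench: wrench lying flat; bystander, loose.
- weight: brass knob-topped weight, 48 mm diameter, 58 mm high, origin under its centre; bystander, loose.
There are look-alikes about, which are no part of the job. What is shaped like the lens but purple is not meant. There is more than one size of the gauge; the one meant has the size given above.

How it is judged:
On the way, in this order (a step that is already met when the one before it is completed fails the run):
1. the tailstock is home against the headstock block (within 3 mm) (value of joint tailstock above 0.117 m), for 0.2 s.
2. the gauge rod is in the guide tube with its collar stopped against the mouth (within 3.5 mm), the tailstock still home (x of collar_face in the frame of tube_mouth above -0.0035 m and distance between collar_face and tube_mouth below 0.007 m and angle between the x axis of gauge and the x axis of tube_mouth, either way round below 0.08 rad and value of joint tailstock above 0.116 m), for 0.2 s.
3. the rod is drawn right out of the tube (x of gauge_tip in the frame of tube_mouth below -0.005 m and contact force between the fingers and gauge above 1 N), for 0.1 s.
At the end, for the whole second after the job is handed in: The fingers hold the gauge rod still, level within 6 degrees, its tip within 20 mm of the lens' centre seen from above and 15 to 70 mm beneath the lens, not touching the lens, its stand or the bed; the tailstock is home within 5 mm; no bystander has moved more than 30 mm (contact force between the fingers and gauge above 1 N and contact force between gauge and lens below 0.2 N and contact force between gauge and bed below 0.2 N and horizontal distance between gauge_tip and lens_center below 0.02 m and z of gauge_tip in the frame of lens_center between -0.07 and -0.015 m and angle between gauge's own x axis and vertical between 1.466 and 1.676 rad and height (world z) of gauge above 0.1 m and linear speed of gauge below 0.02 m/s and angular speed of gauge below 0.15 rad/s and value of joint tailstock above 0.115 m and distance of each of whetstone, oil, hammer, driver, tin, wrench, weight from where it was at the start of the episode below 0.03 m); the arm keeps its last pose, push and grip.
It fails at once if a bystander is moved more than 30 mm (distance of any of whetstone, oil, hammer, driver, tin, wrench, weight from where it was at the start of the episode above 0.03 m).
It also fails if it takes over 64 s, if anything falls off the work surface, if the arm or the gripper's body presses on something with over 40 N, if the wrist force passes 120 N, or if a joint passes its speed limit or range.

## Working session

There is one attempt and no reset: what is moved stays moved. The work goes in short steps, Python scripts to look and compute and a tool call to move; the robot and the scene stay as the last step left them, time stands still between calls to the robot, and variables do not carry over. Pictures are saved under pics/ and viewed, and the job is handed in when it is done.

Besides the shell and the picture viewer there is one more tool, called after "Emit:" as name(argument=value, ...) on one line, values as JSON. carry_out: Moves the arm, as the interface text tells. Its arguments: {"type":"object","properties":{"deltas":{"type":"array","items":{"type":"array"}}},"required":["deltas"]}

```bash
mkdir -p pics
cat > h.py <<'E'
import numpy as np, cv2
from cell import get_state, grab_frame, job_done, grip_depth
def save(n):
    f=grab_frame(n); return f
def K(f):
    h=f["img"].shape[0]; F=h/2/np.tan(np.radians(f["fovy"])/2)
    return np.array([[F,0,f["cx"]],[0,F,f["cy"]],[0,0,1]]), np.array([f["k1"],0,0,0,0.])
def slopes(f,px):
    k,d=K(f); return cv2.undistortPoints(np.array(px,float).reshape(-1,1,2),k,d).reshape(-1,2)
def onplane(f,px,z):
    s=slopes(f,px); r=np.c_[s,np.ones(len(s))]@f["T"][:3,:3].T; o=f["T"][:3,3]
    return o+r*((z-o[2])/r[:,2])[:,None]
def bydepth(f,px):
    s=slopes(f,px); d=np.array([f["depth"][int(round(v)),int(round(u))] for u,v in px])
    return (np.c_[s,np.ones(len(s))]*d[:,None])@f["T"][:3,:3].T+f["T"][:3,3]
def proj(f,P):
    k,d=K(f); Ti=np.linalg.inv(f["T"]); 
    return cv2.projectPoints(np.array(P,float).reshape(-1,1,3),cv2.Rodrigues(Ti[:3,:3])[0],Ti[:3,3],k,d)[0].reshape(-1,2)
E
python3 - <<'E'
from h import *
import pickle
s=get_state(); print(s, grip_depth)
for n in("side","top"):
    f=grab_frame(n); pickle.dump(f,open(f"{n}0.pkl","wb")); cv2.imwrite(f"pics/{n}0.png",f["img"]); print(n,f["fovy"],f["cx"],f["cy"],f["k1"],f["T"].round(3).tolist())
E
```

```text
{'clock': 0.0, 'joint_pos': array([ 1.04289385,  0.4777812 ,  0.02229445,  1.55642681, -0.01149012,
        1.10929787, -0.08309182]), 'joint_vel': array([-8.67270592e-04,  5.33035965e-04, -1.70954448e-04, -6.79013390e-05,
        1.04730895e-03,  2.23829571e-04,  5.13866169e-04]), 'joint_efforts': array([ 1.80806260e-04, -5.82849884e+01,  1.53517406e+00, -2.72609943e+01,
       -5.42649650e-02,  1.70952984e-02,  1.78476680e-04]), 'ee_pos': array([ 0.274884  , -0.61584217,  0.22170393]), 'tool_rot': array([-4.34506877e-04,  8.38941939e-01, -5.44220200e-01, -7.80001709e-04]), 'contact_force': array([-0.39094178,  0.31455186,  0.52661539]), 'torque': array([0.0082356 , 0.01273499, 0.01611714]), 'grip_width': 1.0004609565110074} 0.0187
side 54.36239159281284 328.7946547915991 200.73197904385 -0.048337293706824054 [[-0.811, -0.358, 0.462, -0.042], [-0.584, 0.521, -0.622, 0.783], [-0.017, -0.775, -0.632, 0.922], [0.0, 0.0, 0.0, 1.0]]
top 54.84970673258799 319.81470132045945 202.22236902742068 -0.08850741762300972 [[-0.007, -0.986, 0.166, 0.334], [-1.0, 0.009, 0.011, -0.004], [-0.012, -0.165, -0.986, 1.245], [0.0, 0.0, 0.0, 1.0]]
```

View pics/side0.png

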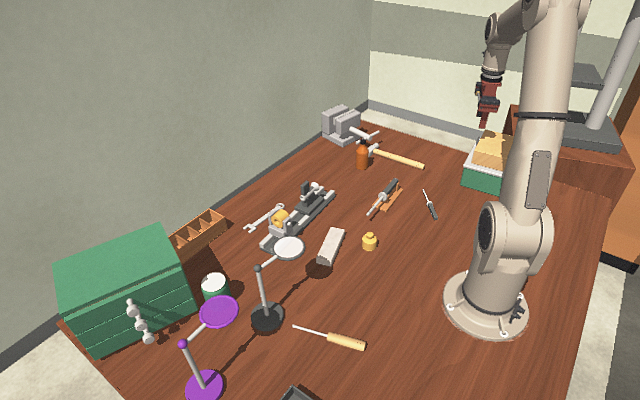

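View pics/top0.png

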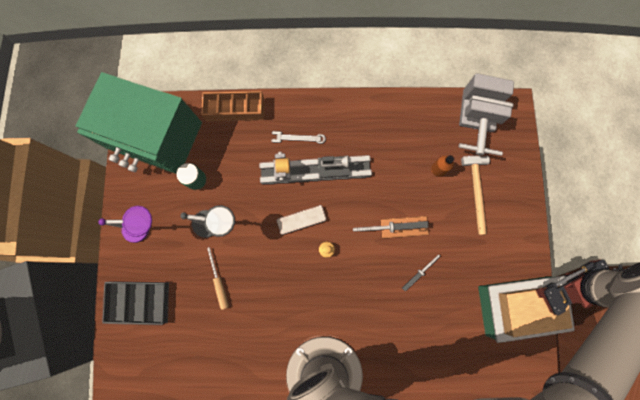

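Run:
```python
from h import *
import pickle
f=pickle.load(open("top0.pkl","rb"));g=pickle.load(open("side0.pkl","rb"))
a=cv2.resize(f["img"][140:200,250:385],None,fx=5.8,fy=5.8,interpolation=cv2.INTER_CUBIC)
cv2.imwrite("pics/bed.png",a)
a=cv2.resize(f["img"][205:300,340:450],None,fx=6,fy=6,interpolation=cv2.INTER_CUBIC)
cv2.imwrite("pics/gauge.png",a)
a=cv2.resize(g["img"][165:285,240:450],None,fx=3.8,fy=3.8,interpolation=cv2.INTER_CUBIC)
cv2.imwrite("pics/sidec.png",a)
```

```text
(no output)
```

View pics/bed.png

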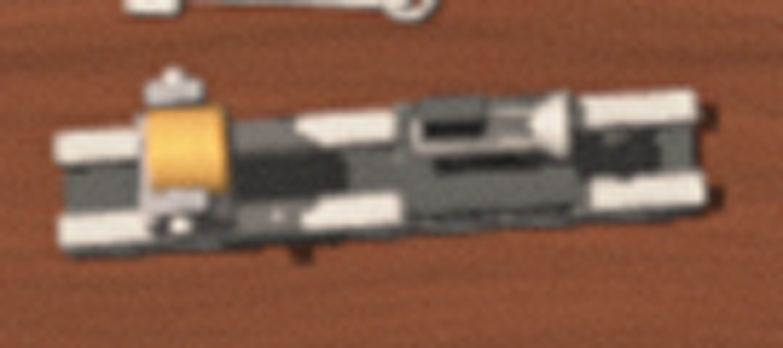

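View pics/gauge.png

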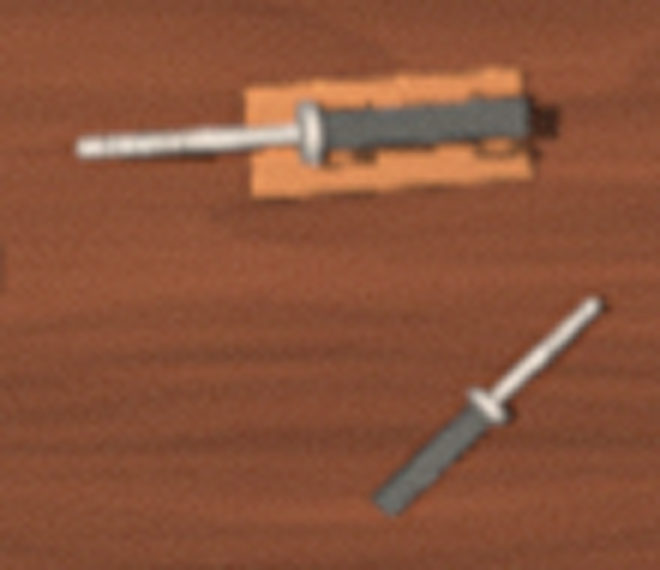

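View pics/sidec.png

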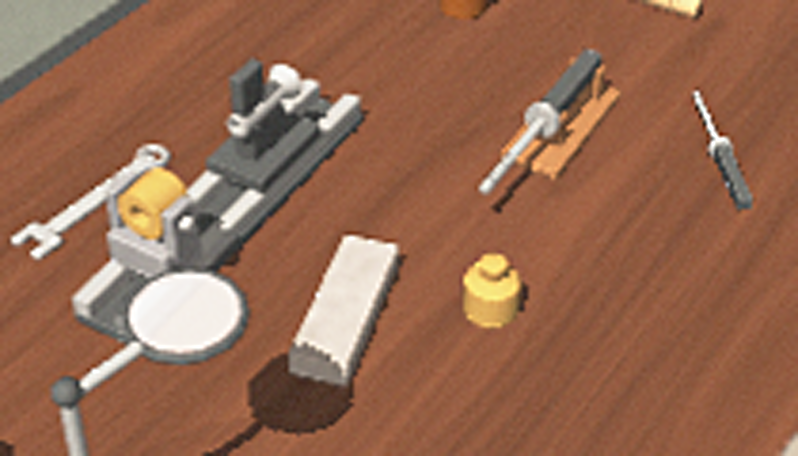

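```bash
cat >> h.py <<'E'
def cloud(f):
    h,w=f["depth"].shape; u,v=np.meshgrid(np.arange(w),np.arange(h)); px=np.c_[u.ravel(),v.ravel()]
    s=slopes(f,px); d=f["depth"].ravel()
    return ((np.c_[s,np.ones(len(s))]*d[:,None])@f["T"][:3,:3].T+f["T"][:3,3]).reshape(h,w,3)
def rect(p): 
    r=cv2.minAreaRect(p[:,:2].astype(np.float32)*1000); b=cv2.boxPoints(r); return r,b
E
python3 - <<'E'
from h import *
import pickle
f=pickle.load(open("top0.pkl","rb"));g=pickle.load(open("side0.pkl","rb"))
P=cloud(f);Q=cloud(g)
print("table z",np.median(P[330:340,200:260,2]),np.median(P[245:260,360:400,2]),np.median(Q[300:320,380:420,2]))
# top: z map along the bed region
sub=P[145:195,255:380]
for name,lo,hi in(("bedrail",.025,.035),("foot",.040,.05),("tube",.085,.108),("rib",.135,.15),("head",.105,.125)):
    m=(sub[...,2]>lo)&(sub[...,2]<hi); p=sub[m]
    if len(p)>5: print(name,len(p),rect(p)[0],p.min(0).round(3),p.max(0).round(3))
for nm,F,C,box in(("top",f,P,(205,250,340,440)),("side",g,Q,(170,225,360,410))):
    y0,y1,x0,x1=box; s=C[y0:y1,x0:x1]
    hs=cv2.cvtColor(F["img"],cv2.COLOR_BGR2HSV)[y0:y1,x0:x1]
    for zlo,zhi in((.005,.016),(.035,.052),(.052,.07)):
        p=s[(s[...,2]>zlo)&(s[...,2]<zhi)]
        if len(p)>3: print(nm,zlo,len(p),rect(p)[0],p.min(0).round(3),p.max(0).round(3))
    m=(s[...,2]>.035)&(hs[...,1]<90)&(s[...,2]<.075)
    p=s[m]; r,b=rect(p); print(nm,"gauge",len(p),r,b.tolist())
# lens
for nm,C,box in(("top",P,(195,245,175,245)),("side",Q,(230,265,265,310))):
    y0,y1,x0,x1=box; s=C[y0:y1,x0:x1]; p=s[(s[...,2]>.18)&(s[...,2]<.22)]
    r,b=rect(p); print(nm,"lens",len(p),r,p[:,2].min(),p[:,2].max(),np.median(p[:,2]),b.tolist())
E
```

```text
table z -0.00044744990822032094 -0.0005142844681598202 -0.0003368138018693956
bedrail 658 ((648.833251953125, 26.306228637695312), (65.73200225830078, 360.4657287597656), 3.4866464138031006) [ 0.606 -0.154  0.025] [0.69  0.208 0.035]
foot 339 ((647.95361328125, 33.966217041015625), (64.52041625976562, 235.9009552001953), 3.2946386337280273) [ 0.61  -0.085  0.04 ] [0.686 0.15  0.05 ]
tube 333 ((644.6509399414062, 36.551902770996094), (90.24925231933594, 219.29244995117188), 1.2226406335830688) [ 0.598 -0.073  0.085] [0.688 0.147 0.108]
rib 58 ((650.4032592773438, -15.022899627685547), (14.618229866027832, 33.371185302734375), 6.165272235870361) [ 0.642 -0.031  0.135] [0.659 0.001 0.146]
head 203 ((641.7285766601562, 36.85895538330078), (217.7999267578125, 69.73031616210938), 89.9877700805664) [ 0.607 -0.072  0.105] [0.677 0.146 0.125]
top 0.005 525 ((457.26177978515625, -217.1289520263672), (137.3201904296875, 317.9317321777344), 3.3148393630981445) [ 0.388 -0.376  0.005] [ 0.527 -0.06   0.016]
top 0.035 219 ((453.9835205078125, -209.3226318359375), (32.835411071777344, 233.2911834716
[... 1256 characters left out ...]
05224609375, -93.0118408203125]]
top lens 868 ((474.35125732421875, 311.800048828125), (146.8082275390625, 84.33735656738281), 63.92471694946289) 0.1823386931839126 0.21654263673680085 0.20284435376178622 [[404.209716796875, 264.40252685546875], [479.9630126953125, 227.3319091796875], [544.4927978515625, 359.19757080078125], [468.739501953125, 396.2681884765625]]
side lens 729 ((455.6604919433594, 296.120849609375), (85.91213989257812, 109.5942611694336), 25.781185150146484) 0.1979299152542695 0.20885848687985675 0.20394080156544792 [[393.14697265625, 326.78045654296875], [440.81341552734375, 228.0950164794922], [518.1740112304688, 265.46124267578125], [470.507568359375, 364.14666748046875]]
```

Run:
```python
from h import *
import pickle
f=pickle.load(open("top0.pkl","rb"));g=pickle.load(open("side0.pkl","rb"))
P=cloud(f);Q=cloud(g)
for nm,F,box in(("top",f,(200,245,200,240)),("side",g,(230,265,270,306))):
    y0,y1,x0,x1=box; h=cv2.cvtColor(F["img"],cv2.COLOR_BGR2HSV)[y0:y1,x0:x1]
    m=((h[...,1]<60)&(h[...,2]>150)).astype(np.uint8)
    c=max(cv2.findContours(m,0,2)[0],key=cv2.contourArea)
    e=cv2.fitEllipse(c); q=np.array([[e[0][0]+x0,e[0][1]+y0]]); print(nm,"ell",e,q,onplane(F,q,.205).round(4))
    pts=onplane(F,(c.reshape(-1,2)+[x0,y0]).astype(float),.205); 
    (cx,cy),r=cv2.minEnclosingCircle(pts[:,:2].astype(np.float32)*1000); print(cx,cy,r)
    # dark+white lens by depth
    C=cloud(F)[y0-3:y1+3,x0-3:x1+3]; p=C[(C[...,2]>.197)&(C[...,2]<.212)]; print(p.min(0),p.max(0))
# gauge axis
for nm,C,F,box in(("top",P,f,(205,250,340,440)),("side",Q,g,(170,225,360,410))):
    y0,y1,x0,x1=box; s=C[y0:y1,x0:x1]; h=cv2.cvtColor(F["img"],cv2.COLOR_BGR2HSV)[y0:y1,x0:x1]
    p=s[(s[...,2]>.035)&(s[...,2]<.075)&(h[...,1]<90)]
    rod=p[(p[:,1]>-.205)]; hd=p[p[:,1]<-.225]
    print(nm,"rod",rod.mean(0),"hd",hd.mean(0),np.median(hd[:,2]),"y",p[:,1].min(),p[:,1].max())
    vx,vy,a,b=cv2.fitLine((p[:,:2]*1000).astype(np.float32),cv2.DIST_HUBER,0,.01,.01).ravel(); print(vx,vy,a,b,np.degrees(np.arctan2(vy,vx)), "origin x at y(end+65)",)
# rib center refined via both views
for nm,C,box in(("top",P,(145,195,255,380)),("side",Q,(165,230,285,345))):
    y0,y1,x0,x1=box; s=C[y0:y1,x0:x1]; p=s[(s[...,2]>.137)&(s[...,2]<.15)]; print(nm,len(p),rect(p)[0],p.mean(0),np.median(p[:,2]))
m=P[150:195,255:380]; p=m[(m[...,2]>.025)&(m[...,2]<.035)]; 
vx,vy,a,b=cv2.fitLine((p[:,:2]*1000).astype(np.float32),cv2.DIST_HUBER,0,.01,.01).ravel(); print("bed",a,b,np.degrees(np.arctan2(vy,vx)))
hd=m[(m[...,2]>.1)&(m[...,1]>.06)]; print("head",hd.min(0),hd.max(0))
```

```text
top ell ((18.03866195678711, 20.431598663330078), (26.31917381286621, 30.222713470458984), 85.27405548095703) [[218.03866196 220.43159866]] [[0.4604 0.2874 0.205 ]]
460.307861328125 293.2865295410156 46.05356979370117
[0.41795688 0.24317228 0.19718211] [0.50130808 0.34752182 0.20931333]
side ell ((13.881851196289062, 16.26897621154785), (26.80529022216797, 36.44709396362305), 87.46617889404297) [[283.8818512  246.26897621]] [[0.4691 0.2913 0.205 ]]
482.528564453125 290.2896423339844 61.648902893066406
[0.41723417 0.24221141 0.19792992] [0.50202164 0.35754247 0.20885849]
top rod [ 0.45099612 -0.14782546  0.04812548] hd [ 0.45871347 -0.27490926  0.05391099] 0.05405634817378879 y -0.32690279823792745 -0.09293072291739486
0.06226225 -0.9980598 455.1539 -215.13646 -86.43032 origin x at y(end+65)
side rod [ 0.45100639 -0.14502194  0.04898542] hd [ 0.45704384 -0.27388849  0.05298385] 0.0545194408976476 y -0.3263133232932529 -0.09320821545816538
0.045158003 -0.99897987 453.41272 -209.85107 -87.41175 origin x at y(end+65)
top 53 ((650.4032592773438, -15.02568244934082), (14.192342758178711, 33.477142333984375), 7.611752033233643) [ 0.65052209 -0.01487818  0.14105977] 0.14075313247019783
side 35 ((651.0101318359375, -15.126699447631836), (35.27803421020508, 15.662618637084961), 89.99089813232422) [ 0.65038949 -0.01304827  0.14202658] 0.14181055302686696
bed 632.17456 25.222305 -86.56954
head [0.6052511  0.10553944 0.10009635] [0.67794763 0.14625825 0.119214  ]
```

Emit:
carry_out(deltas=[[50,[10,16,4],[0,0,0.5]],[50,[30,48,8],[0,0,1.5]],[50,[50,80,12],[0,0,2.6]],[50,[70,112,16],[0,0,3.8]],[50,[90,144,18],[0,0,5]],[50,[110,176,18],[0,0,6.2]],[50,[130,208,18],[0,0,7.4]],[50,[150,240,18],[0,0,8.6]],[50,[170,272,18],[0,0,9.8]],[50,[190,304,18],[0,0,11]],[50,[210,336,18],[0,0,12.2]],[50,[230,368,18],[0,0,13.2]]])

```text
clock: 1.1
ee_pos: [0.5056, -0.2456, 0.2409]
tool_rot: [0.0, 1.0, 0.004, -0.0]
contact_force: [1.4, 0.0, 0.1]
grip_width: 0.504
```

```bash
cat > st.py <<'E'
from h import *
from scipy.spatial.transform import Rotation as R
s=get_state(); q=s["tool_rot"]; m=R.from_quat([q[1],q[2],q[3],q[0]]).as_matrix()
print(round(s["clock"],2),s["ee_pos"].round(4),"jawdeg",np.degrees(np.arctan2(m[1,0],m[0,0])).round(2),"z",m[:,2].round(4),"F",s["contact_force"].round(1),"T",s["torque"].round(2),"g",round(s["grip_width"],3),s["joint_pos"].round(2))
E
python3 st.py
```

```text
1.1 [ 0.5056 -0.2456  0.2409] jawdeg 0.48 z [-0.e+00 -2.e-04 -1.e+00] F [1.4 0.  0.1] T [-0.06 -0.14  0.03] g 0.504 [ 0.64  0.3  -0.37  1.79  0.12  1.07  0.24]
```

Emit:
carry_out(deltas=[[50,[18,29,0],[0,0,0.1]],[50,[38,60,0],[0,0,0.2]],[50,[58,92,0],[0,0,0.3]],[50,[78,124,0],[0,0,0.4]],[50,[98,156,0],[0,0,0.6]],[50,[118,188,0],[0,0,0.6]],[50,[135,215,0],[0,0,0.6]],[50,[145,231,-10],[0,0,0.6]],[50,[145,231,-35],[0,0,0.6]],[50,[145,231,-60],[0,0,0.6]],[50,[145,231,-70],[0,0,0.6]],[50,[145,231,-70],[0,0,0.6]]])

```text
clock: 2.1
ee_pos: [0.6478, -0.017, 0.1678]
tool_rot: [0.0, 1.0, 0.027, -0.003]
contact_force: [-0.3, -0.2, 0.7]
grip_width: 0.501
```

```bash
python3 st.py
python3 - <<'E'
from h import *
f=grab_frame("side"); p=proj(f,[[.6505,-.0145,.12]])[0]; print(p); x,y=p.astype(int)
cv2.imwrite("pics/rib1.png",cv2.resize(f["img"][y-60:y+50,x-70:x+70],None,fx=5,fy=5,interpolation=cv2.INTER_CUBIC))
E
```

```text
2.1 [ 0.6478 -0.017   0.1678] jawdeg 3.14 z [-5.7e-03 -2.0e-04 -1.0e+00] F [-0.3 -0.2  0.7] T [-0.01 -0.01  0.05] g 0.501 [ 0.24  0.52 -0.43  1.65  0.25  1.03 -0.21]
[304.70458097 188.40551475]
```

View pics/rib1.png

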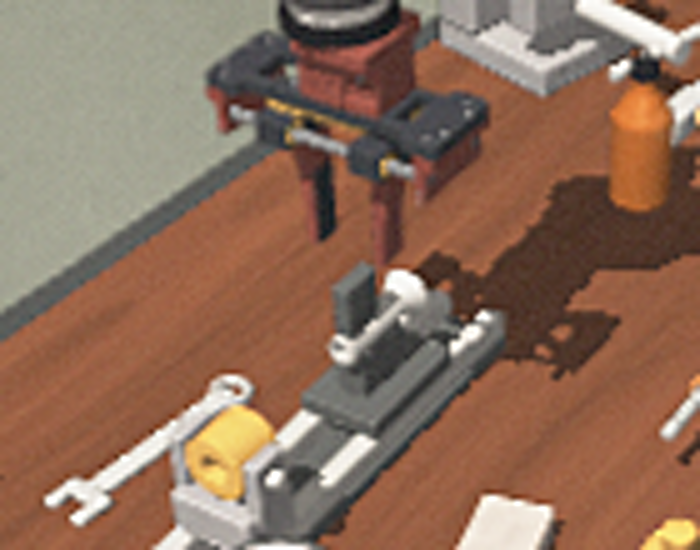

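Emit:
carry_out(deltas=[[50,[1,1,-15],[0,0,0]],[50,[1,1,-35],[0,0,0]],[50,[1,1,-52],[0,0,0]],[50,[1,1,-60],[0,0,0]],[50,[1,1,-60],[0,0,0]],[50,[1,1,-60],[0,0,0]]])

```text
clock: 2.65
ee_pos: [0.6517, -0.0164, 0.1119]
tool_rot: [-0.0, 1.0, 0.027, 0.001]
contact_force: [-0.5, 0.8, 0.1]
grip_width: 0.5
```

```bash
python3 st.py
```

```text
2.65 [ 0.6517 -0.0164  0.1119] jawdeg 3.04 z [ 1.3e-03  1.0e-04 -1.0e+00] F [-0.5  0.8  0.1] T [ 0.02 -0.09  0.07] g 0.5 [ 0.22  0.59 -0.41  1.69  0.28  0.93 -0.24]
```

Emit:
carry_out(deltas=[[20,[-1,1,-3],[0,0,0.1]],[0,[-1,1,-4],[0,0,0.1]],[0,[-1,1,-4],[0,0,0.1]],[0,[-1,1,-4],[0,0,0.1]],[0,[-1,1,-4],[0,0,0.1]],[0,[-1,1,-4],[0,0,0.1]]])

```text
clock: 3.15
ee_pos: [0.651, -0.0153, 0.1071]
tool_rot: [-0.0, 1.0, 0.031, 0.001]
contact_force: [3.6, 0.6, -0.3]
grip_width: 0.155
```

```bash
python3 st.py
```

```text
3.15 [ 0.651  -0.0153  0.1071] jawdeg 3.54 z [ 1.9e-03  3.0e-04 -1.0e+00] F [ 3.6  0.6 -0.3] T [ 0.01 -0.37 -0.06] g 0.155 [ 0.22  0.59 -0.41  1.69  0.29  0.92 -0.24]
```

Emit:
carry_out(deltas=[[0,[0,5,0],[0,0,0]],[0,[-1,14,0],[0,0,0]],[0,[-2,24,0],[0,0,0]],[0,[-2,34,0],[0,0,0]],[0,[-3,44,0],[0,0,0]],[0,[-3,54,0],[0,0,0]],[0,[-4,64,0],[0,0,0]],[0,[-4,73,0],[0,0,0]],[0,[-5,80,0],[0,0,0]],[0,[-5,84,0],[0,0,0]],[0,[-5,84,0],[0,0,0]]])

```text
clock: 4.07
ee_pos: [0.646, 0.0682, 0.1071]
tool_rot: [0.001, 1.0, 0.031, 0.001]
contact_force: [2.5, -1.3, 0.7]
grip_width: 0.164
```

```bash
python3 st.py
```

```text
4.07 [0.646  0.0682 0.1071] jawdeg 3.53 z [ 0.0017 -0.001  -1.    ] F [ 2.5 -1.3  0.7] T [-0.4  -0.58 -0.12] g 0.164 [ 0.1   0.59 -0.42  1.69  0.29  0.92 -0.38]
```

Emit:
carry_out(deltas=[[0,[0,3,0],[0,0,0]],[0,[0,5,0],[0,0,0]],[0,[0,7,0],[0,0,0]],[0,[0,8,0],[0,0,0]],[0,[0,8,0],[0,0,0]]])

```text
clock: 4.48
ee_pos: [0.6456, 0.0752, 0.1071]
tool_rot: [0.001, 1.0, 0.03, 0.0]
contact_force: [1.5, -4.0, 3.3]
grip_width: 0.154
```

```bash
python3 st.py
```

```text
4.48 [0.6456 0.0752 0.1071] jawdeg 3.48 z [ 7.0e-04 -1.5e-03 -1.0e+00] F [ 1.5 -4.   3.3] T [-1.01 -0.44 -0.08] g 0.154 [ 0.09  0.59 -0.42  1.69  0.29  0.92 -0.39]
```

Emit:
carry_out(deltas=[[0,[0,2,0],[0,0,0]],[0,[0,3,0],[0,0,0]],[0,[0,4,0],[0,0,0]],[0,[0,4,0],[0,0,0]]])

```text
clock: 4.82
ee_pos: [0.6456, 0.0754, 0.1071]
tool_rot: [0.003, 1.0, 0.029, -0.0]
contact_force: [0.2, -12.2, 7.2]
grip_width: 0.156
```

```bash
python3 st.py
```

```text
4.82 [0.6456 0.0754 0.1071] jawdeg 3.35 z [-0.     -0.0059 -1.    ] F [  0.2 -12.2   7.2] T [-2.24 -0.16  0.08] g 0.156 [ 0.08  0.59 -0.42  1.69  0.29  0.92 -0.39]
```

Emit:
carry_out(deltas=[[40,[0,0,0],[0,0,0]],[50,[0,0,0],[0,0,0]],[50,[0,0,2],[0,0,0]],[50,[0,-2,25],[0,0,0]],[50,[0,-2,55],[0,0,0]],[50,[0,-20,80],[0,0,0]],[50,[-20,-50,90],[0,0,0]],[50,[-35,-80,100],[0,0,0]],[50,[-50,-110,110],[0,0,0]],[50,[-65,-142,110],[0,0,0]],[50,[-80,-175,110],[0,0,0]],[50,[-95,-205,110],[0,0,0]]])

```text
clock: 5.82
ee_pos: [0.5491, -0.125, 0.2168]
tool_rot: [-0.0, 1.0, 0.032, 0.0]
contact_force: [0.2, -0.1, 0.5]
grip_width: 0.498
```

```bash
python3 st.py
python3 - <<'E'
from h import *
f=grab_frame("top"); cv2.imwrite("pics/top1.png",f["img"]); P=cloud(f)
g=grab_frame("side"); cv2.imwrite("pics/side1.png",g["img"]); Q=cloud(g)
cv2.imwrite("pics/home.png",cv2.resize(f["img"][140:200,250:385],None,fx=5.8,fy=5.8,interpolation=cv2.INTER_CUBIC))
for nm,C in(("top",P),("side",Q)):
    p=C[(C[...,2]>.137)&(C[...,2]<.15)&(abs(C[...,0]-.648)<.02)&(C[...,1]>-.05)&(C[...,1]<.1)]; print(nm,len(p),rect(p)[0],p.mean(0),p[:,1].min(),p[:,1].max())
p=P[(P[...,2]>.04)&(P[...,2]<.05)&(abs(P[...,0]-.65)<.035)&(abs(P[...,1]-.05)<.15)]
print("foot",p[:,1].min(),p[:,1].max(),rect(p)[0])
p=P[(P[...,2]>.095)&(P[...,2]<.115)&(abs(P[...,0]-.65)<.035)&(P[...,1]<.03)&(P[...,1]>-.06)]
print("rim",p.min(0),p.max(0),len(p))
E
```

```text
5.82 [ 0.5491 -0.125   0.2168] jawdeg 3.62 z [ 1.e-04  5.e-04 -1.e+00] F [ 0.2 -0.1  0.5] T [-0.1  -0.06  0.04] g 0.498 [ 0.46  0.33 -0.42  1.81  0.16  1.03  0.03]
top 53 ((645.2304077148438, 76.89299011230469), (14.02360725402832, 33.324554443359375), 6.260344982147217) [0.64466407 0.0772925  0.14119377] 0.06049305262801293 0.093289193537891
side 40 ((646.357666015625, 75.34535217285156), (16.43511962890625, 38.98197937011719), 8.21681022644043) [0.64465246 0.07798911 0.14215958] 0.05668513602237579 0.09432135164874311
foot 0.005325431582861875 0.10842636035850457 ((646.909912109375, 56.8416748046875), (65.30035400390625, 100.32486724853516), 3.515354871749878)
rim [0.63360324 0.01678008 0.09559326] [0.66466559 0.0292219  0.10934202] 39
```

View pics/home.png

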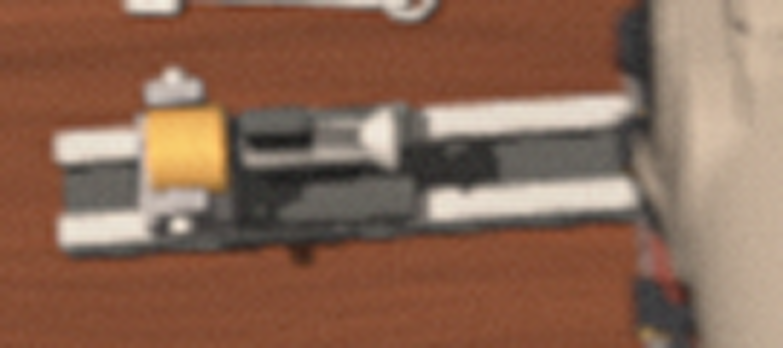

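Emit:
carry_out(deltas=[[50,[-15,-22,0],[0,0,0]],[50,[-33,-50,0],[0,0,0]],[50,[-51,-77,0],[0,0,0]],[50,[-70,-105,-10],[0,0,0]],[50,[-84,-127,-30],[0,0,0]],[50,[-91,-137,-60],[0,0,0]],[50,[-91,-137,-90],[0,0,0]],[50,[-91,-137,-110],[0,0,0]],[50,[-91,-137,-120],[0,0,0]],[50,[-91,-137,-120],[0,0,0]]])

```text
clock: 6.75
ee_pos: [0.4583, -0.2594, 0.0946]
tool_rot: [-0.001, 0.999, 0.032, -0.002]
contact_force: [-0.1, -0.3, -0.5]
grip_width: 0.501
```

```bash
python3 st.py
python3 - <<'E'
from h import *
f=grab_frame("side"); p=proj(f,[[.458,-.262,.06]])[0]; print(p); x,y=p.astype(int)
cv2.imwrite("pics/g1.png",cv2.resize(f["img"][y-60:y+50,x-70:x+70],None,fx=5,fy=5,interpolation=cv2.INTER_CUBIC))
E
```

```text
6.75 [ 0.4583 -0.2594  0.0946] jawdeg 3.66 z [-0.0034  0.0029 -1.    ] F [-0.1 -0.3 -0.5] T [-0.04 -0.07  0.02] g 0.501 [ 0.67  0.42 -0.33  2.    0.2   0.75  0.28]
[388.83017   185.6703848]
```

View pics/g1.png

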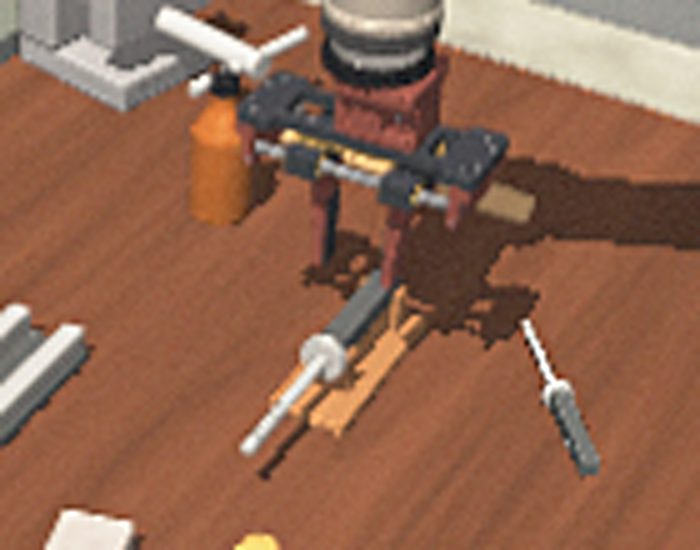

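Emit:
carry_out(deltas=[[50,[0,-2,-20],[0,0,0]],[50,[0,-3,-40],[0,0,0]],[50,[0,-3,-56],[0,0,0]],[50,[0,-3,-66],[0,0,0]],[50,[0,-3,-67],[0,0,0]],[50,[0,-3,-67],[0,0,0]]])

```text
clock: 7.3
ee_pos: [0.4599, -0.2642, 0.0304]
tool_rot: [0.0, 1.0, 0.031, 0.0]
contact_force: [0.0, -0.2, 0.7]
grip_width: 0.495
```

```bash
python3 st.py
```

```text
7.3 [ 0.4599 -0.2642  0.0304] jawdeg 3.59 z [ 8.e-04 -1.e-04 -1.e+00] F [ 0.  -0.2  0.7] T [-0.04 -0.11 -0.02] g 0.495 [ 0.64  0.53 -0.3   2.03  0.26  0.62  0.24]
```

Emit:
carry_out(deltas=[[40,[-1,2,-4],[0,0,0]],[0,[-1,2,-4],[0,0,0]],[0,[-1,2,-4],[0,0,0]],[0,[-1,2,-4],[0,0,0]],[0,[-1,2,-4],[0,0,0]],[0,[-1,2,-4],[0,0,0]]])

```text
clock: 7.8
ee_pos: [0.4584, -0.2625, 0.0262]
tool_rot: [0.0, 1.0, 0.031, 0.0]
contact_force: [-0.8, 1.0, 5.7]
grip_width: 0.225
```

```bash
python3 st.py
```

```text
7.8 [ 0.4584 -0.2625  0.0262] jawdeg 3.55 z [ 6.e-04 -3.e-04 -1.e+00] F [-0.8  1.   5.7] T [0.12 0.17 0.04] g 0.225 [ 0.64  0.53 -0.29  2.03  0.26  0.61  0.23]
```

Emit:
carry_out(deltas=[[0,[0,0,10],[0,0,0]],[0,[0,0,30],[0,0,0]],[0,[0,0,55],[0,0,0]],[0,[15,5,75],[0,0,0]],[0,[40,14,85],[0,0,0]],[0,[68,24,85],[0,0,0]],[0,[96,34,85],[0,0,0]],[0,[124,44,85],[0,0,0]],[0,[152,54,85],[0,0,0]],[0,[180,63,85],[0,0,0]],[0,[197,70,85],[0,0,0]],[0,[203,72,85],[0,0,0]]])

```text
clock: 8.8
ee_pos: [0.6634, -0.1873, 0.1104]
tool_rot: [-0.001, 0.999, 0.033, 0.0]
contact_force: [-0.0, 0.8, -3.8]
grip_width: 0.223
```

```bash
python3 st.py
cat > gm.py <<'E'
from h import *
import sys
# measure held gauge: white rod+collar pixels near expected line
n=sys.argv[1]; s=get_state()
for c in("top","side"):
    f=grab_frame(c); C=cloud(f); h=cv2.cvtColor(f["img"],cv2.COLOR_BGR2HSV)
    z=s["ee_pos"][2]+.019; x,y=s["ee_pos"][:2]
    m=(abs(C[...,2]-z)<.025)&(abs(C[...,0]-x+.006)<.03)&(C[...,1]>y+.06)&(C[...,1]<y+.20)
    p=C[m]
    if len(p)>10:
        vx,vy,vz,a,b,d=cv2.fitLine((p*1000).astype(np.float32),cv2.DIST_HUBER,0,.01,.01).ravel()
        if vy<0: vx,vy,vz=-vx,-vy,-vz
        print(c,len(p),"dir",round(float(vx),3),round(float(vy),3),round(float(vz),3),"pt",a,b,d,"ytip",p[:,1].max())
    q=proj(f,[[x,y+.08,z]])[0].astype(int); X,Y=q
    cv2.imwrite(f"pics/{n}_{c}.png",cv2.resize(f["img"][max(Y-45,0):Y+45,max(X-65,0):X+65],None,fx=5,fy=5,interpolation=cv2.INTER_CUBIC))
E
python3 gm.py a
```

```text
8.8 [ 0.6634 -0.1873  0.1104] jawdeg 3.74 z [ 9.0e-04  2.3e-03 -1.0e+00] F [-0.   0.8 -3.8] T [-0.01 -0.13 -0.02] g 0.223 [ 0.41  0.63 -0.32  1.59  0.23  0.96  0.07]
top 120 dir -0.073 0.997 -0.018 pt 655.2647 -73.315186 132.69342 ytip -0.01955980998637094
side 69 dir -0.057 0.998 -0.017 pt 654.5166 -68.36688 133.45578 ytip -0.018044648942318164
```

View pics/a_side.png

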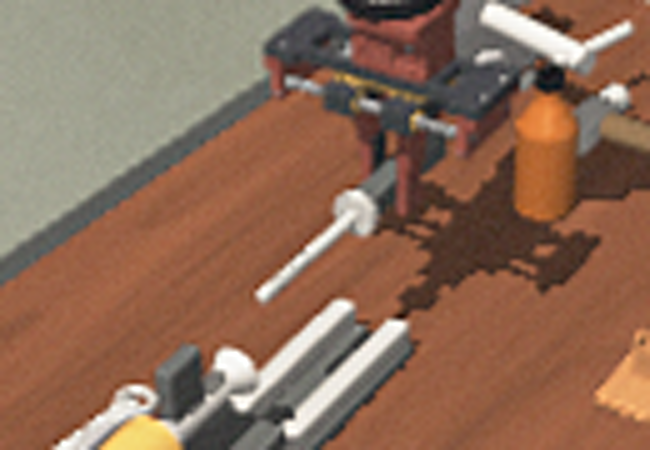

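View pics/a_top.png

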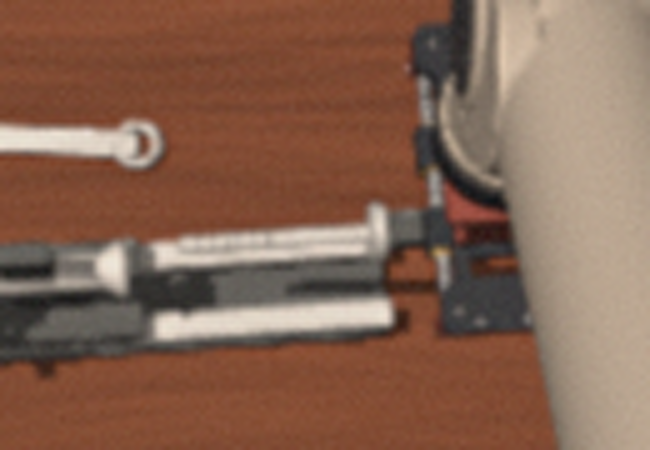

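Emit:
carry_out(deltas=[[0,[-1,0,-8],[0,0,0]],[0,[-1,0,-20],[0,0,0]],[0,[-1,0,-32],[0,0,0]],[0,[-1,0,-38],[0,0,0]],[0,[-1,0,-39],[0,0,0]],[0,[-1,0,-39],[0,0,0]],[0,[-1,0,-39],[0,0,0]]])

```text
clock: 9.48
ee_pos: [0.6602, -0.1905, 0.0718]
tool_rot: [-0.0, 1.0, 0.031, 0.0]
contact_force: [0.5, -1.4, -3.4]
grip_width: 0.227
```

```bash
python3 st.py; python3 gm.py b; python3 st.py
```

```text
9.48 [ 0.6602 -0.1905  0.0718] jawdeg 3.54 z [ 2.e-04  1.e-04 -1.e+00] F [ 0.5 -1.4 -3.4] T [-0.06 -0.09 -0.05] g 0.227 [ 0.4   0.67 -0.31  1.62  0.25  0.89  0.06]
top 111 dir -0.062 0.998 -0.003 pt 652.255 -74.15528 93.67678 ytip -0.02001622795298484
side 66 dir -0.06 0.998 0.001 pt 652.9915 -74.477974 94.80294 ytip -0.01968680081178298
9.58 [ 0.6606 -0.1904  0.0723] jawdeg 3.55 z [ 1.2e-03 -2.0e-04 -1.0e+00] F [-0.1  0.4 -3.8] T [-0.06 -0.12  0.06] g 0.226 [ 0.4   0.67 -0.31  1.62  0.25  0.89  0.06]
```

View pics/b_side.png

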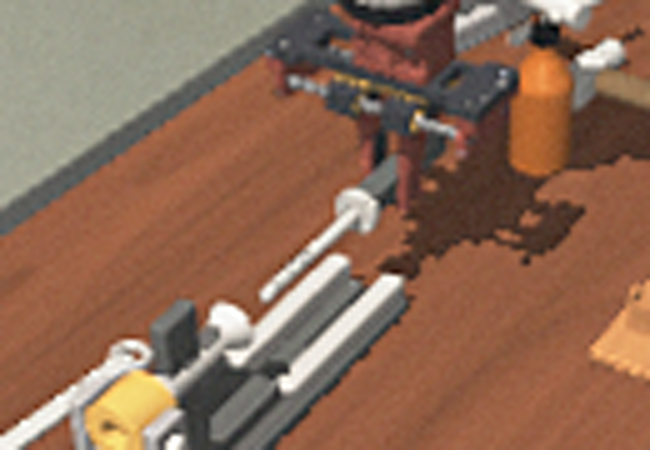

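View pics/b_top.png

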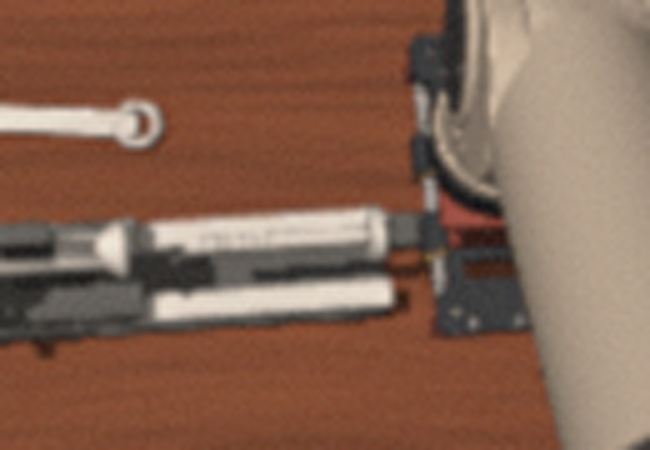

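Emit:
carry_out(deltas=[[0,[1,8,0],[0,0,0]],[0,[0,18,0],[0,0,0]],[0,[-1,28,0],[0,0,0]],[0,[-1,37,0],[0,0,0]],[0,[-2,45,0],[0,0,0]],[0,[-2,52,0],[0,0,0]],[0,[-3,58,0],[0,0,0]],[0,[-3,60,0],[0,0,0]],[0,[-3,60,0],[0,0,0]]])

```text
clock: 10.33
ee_pos: [0.6572, -0.1295, 0.0717]
tool_rot: [-0.0, 1.0, 0.031, 0.0]
contact_force: [-0.1, 0.4, -3.0]
grip_width: 0.223
```

```bash
python3 st.py
```

```text
10.33 [ 0.6572 -0.1295  0.0717] jawdeg 3.61 z [ 1.e-04  2.e-04 -1.e+00] F [-0.1  0.4 -3. ] T [-0.07 -0.08 -0.01] g 0.223 [ 0.32  0.65 -0.32  1.67  0.25  0.87 -0.03]
```

Emit:
carry_out(deltas=[[0,[0,6,0],[0,0,0]],[0,[-1,14,0],[0,0,0]],[0,[-1,23,0],[0,0,0]],[0,[-2,32,0],[0,0,0]],[0,[-2,41,0],[0,0,0]],[0,[-3,50,0],[0,0,0]],[0,[-3,59,0],[0,0,0]],[0,[-4,67,0],[0,0,0]],[0,[-5,74,0],[0,0,0]],[0,[-5,80,0],[0,0,0]],[0,[-5,84,0],[0,0,0]],[0,[-5,84,0],[0,0,0]]])

```text
clock: 11.33
ee_pos: [0.6522, -0.045, 0.0717]
tool_rot: [-0.0, 0.999, 0.032, 0.0]
contact_force: [0.7, 0.3, -3.0]
grip_width: 0.221
```

```bash
python3 st.py
```

```text
11.33 [ 0.6522 -0.045   0.0717] jawdeg 3.63 z [ 2.e-04  6.e-04 -1.e+00] F [ 0.7  0.3 -3. ] T [-0.02 -0.06 -0.  ] g 0.221 [ 0.21  0.63 -0.33  1.71  0.25  0.85 -0.17]
```

Expected stop in about 9 mm.

Emit:
carry_out(deltas=[[0,[0,3,0],[0,0,0]],[0,[0,5,0],[0,0,0]],[0,[0,7,0],[0,0,0]],[0,[-1,9,0],[0,0,0]],[0,[-1,11,0],[0,0,0]],[0,[-1,11,0],[0,0,0]],[0,[-1,11,0],[0,0,0]]])

```text
clock: 11.92
ee_pos: [0.6518, -0.039, 0.0718]
tool_rot: [0.002, 1.0, 0.03, 0.001]
contact_force: [2.1, -6.3, -4.4]
grip_width: 0.224
```

```bash
python3 st.py
```

```text
11.92 [ 0.6518 -0.039   0.0718] jawdeg 3.39 z [ 0.0013 -0.0035 -1.    ] F [ 2.1 -6.3 -4.4] T [-1.39 -0.56 -0.08] g 0.224 [ 0.19  0.63 -0.32  1.71  0.26  0.85 -0.18]
```

Emit:
carry_out(deltas=[[0,[0,2,0],[0,0,0]],[0,[0,3,0],[0,0,0]],[0,[0,3,0],[0,0,0]],[0,[0,3,0],[0,0,0]]])

```text
clock: 12.25
ee_pos: [0.6517, -0.039, 0.0719]
tool_rot: [0.003, 1.0, 0.029, 0.0]
contact_force: [1.3, -11.0, -3.3]
grip_width: 0.226
```

```bash
python3 st.py
python3 - <<'E'
from h import *
for c in("side","top"):
    f=grab_frame(c); X,Y=proj(f,[[.6486,.0166,.09]])[0].astype(int)
    cv2.imwrite(f"pics/seat_{c}.png",cv2.resize(f["img"][Y-35:Y+35,X-50:X+50],None,fx=7,fy=7,interpolation=cv2.INTER_CUBIC))
E
```

```text
12.25 [ 0.6517 -0.039   0.0719] jawdeg 3.28 z [ 0.001  -0.0066 -1.    ] F [  1.3 -11.   -3.3] T [-2.39 -0.48 -0.  ] g 0.226 [ 0.19  0.62 -0.32  1.71  0.26  0.85 -0.19]
```

View pics/seat_side.png

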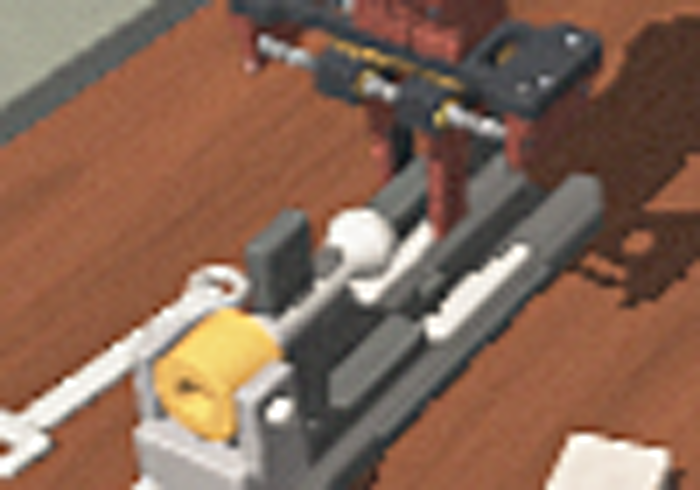

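View pics/seat_top.png

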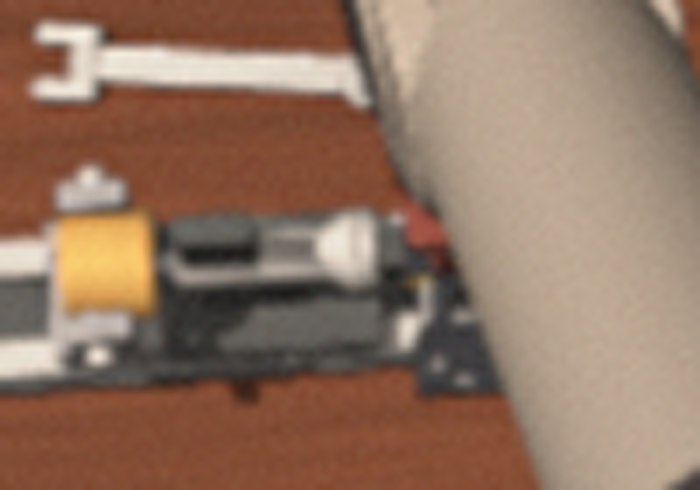

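Emit:
carry_out(deltas=[[0,[0,0,0],[0,0,0]],[0,[0,0,0],[0,0,0]],[0,[0,-5,0],[0,0,0]],[0,[0,-10,0],[0,0,0]],[0,[1,-18,0],[0,0,0]],[0,[2,-27,0],[0,0,0]],[0,[2,-37,0],[0,0,0]],[0,[3,-47,0],[0,0,0]],[0,[3,-57,0],[0,0,0]],[0,[4,-66,0],[0,0,0]],[0,[4,-74,0],[0,0,0]],[0,[5,-80,0],[0,0,0]]])

```text
clock: 13.35
ee_pos: [0.6559, -0.114, 0.0716]
tool_rot: [0.0, 1.0, 0.03, -0.0]
contact_force: [-0.1, -0.6, -4.1]
grip_width: 0.222
```

```bash
python3 st.py
```

```text
13.35 [ 0.6559 -0.114   0.0716] jawdeg 3.48 z [-3.e-04 -4.e-04 -1.e+00] F [-0.1 -0.6 -4.1] T [-0.11 -0.02  0.03] g 0.222 [ 0.3   0.64 -0.32  1.68  0.25  0.86 -0.06]
```

Emit:
carry_out(deltas=[[0,[1,-8,0],[0,0,0]],[0,[1,-17,0],[0,0,0]],[0,[2,-27,0],[0,0,0]],[0,[2,-37,0],[0,0,0]],[0,[3,-47,0],[0,0,0]],[0,[3,-56,0],[0,0,0]],[0,[4,-64,0],[0,0,0]],[0,[5,-70,0],[0,0,0]],[0,[5,-72,0],[0,0,0]],[0,[5,-72,0],[0,0,0]]])

```text
clock: 14.18
ee_pos: [0.6611, -0.1852, 0.0716]
tool_rot: [0.0, 1.0, 0.031, 0.0]
contact_force: [-0.1, 1.1, -3.7]
grip_width: 0.227
```

```bash
python3 st.py; python3 gm.py c
python3 - <<'E'
from h import *
f=grab_frame("top"); C=cloud(f)
p=C[(C[...,2]>.137)&(C[...,2]<.15)&(abs(C[...,0]-.648)<.02)&(C[...,1]>0.03)&(C[...,1]<.1)]; print(len(p),rect(p)[0])
p=C[(C[...,2]>.04)&(C[...,2]<.05)&(abs(C[...,0]-.65)<.035)&(C[...,1]<.15)&(C[...,1]>-.02)]
print("foot",p[:,1].min(),p[:,1].max(),rect(p)[0])
E
```

```text
14.18 [ 0.6611 -0.1852  0.0716] jawdeg 3.5 z [ 0.e+00 -1.e-04 -1.e+00] F [-0.1  1.1 -3.7] T [-0.08 -0.08 -0.02] g 0.227 [ 0.4   0.67 -0.31  1.62  0.25  0.89  0.05]
top 114 dir -0.064 0.998 -0.008 pt 653.3019 -71.564674 93.314384 ytip -0.016889883844388505
side 72 dir -0.048 0.999 -0.007 pt 653.54736 -66.255714 94.32673 ytip 0.014753138672265798
52 ((645.6775512695312, 76.8843994140625), (14.002737045288086, 33.43537139892578), 5.134357452392578)
foot 0.00534177754441168 0.10846907348664257 ((646.6961669921875, 56.80112075805664), (65.08038330078125, 100.30294799804688), 3.5140011310577393)
```

View pics/c_side.png

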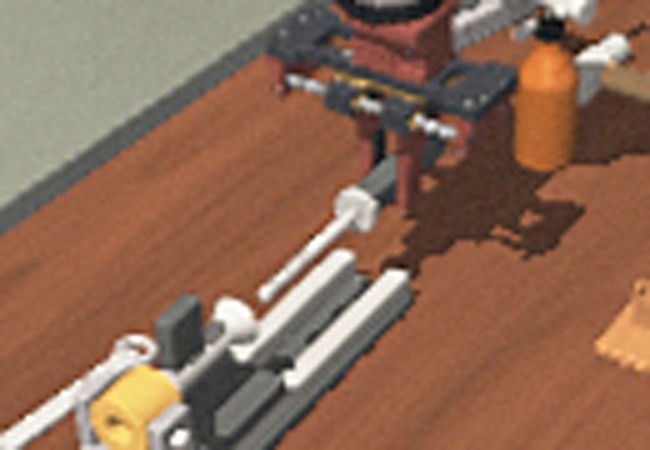

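Emit:
carry_out(deltas=[[0,[0,-2,10],[0,0,0]],[0,[-5,-2,30],[0,0,0]],[0,[-18,-2,50],[0,0,0]],[0,[-38,0,62],[0,0,0]],[0,[-60,5,66],[0,0,0]],[0,[-82,12,66],[0,0,0]],[0,[-104,22,66],[0,0,0]],[0,[-126,34,66],[0,0,0]],[0,[-146,48,66],[0,0,0]],[0,[-164,64,66],[0,0,0]],[0,[-178,82,66],[0,0,0]],[0,[-186,100,66],[0,0,0]]])

```text
clock: 15.33
ee_pos: [0.4734, -0.0838, 0.1385]
tool_rot: [0.0, 1.0, 0.031, -0.0]
contact_force: [0.3, -0.3, -4.2]
grip_width: 0.227
```

Emit:
carry_out(deltas=[[0,[-3,20,0],[0,0,0]],[0,[-4,42,0],[0,0,0]],[0,[-5,66,0],[0,0,0]],[0,[-5,90,0],[0,0,0]],[0,[-5,114,0],[0,0,0]],[0,[-5,136,0],[0,0,0]],[0,[-5,154,0],[0,0,0]],[0,[-5,166,0],[0,0,0]],[0,[-5,174,0],[0,0,0]],[0,[-5,177,0],[0,0,0]],[0,[-5,177,0],[0,0,0]]])

```text
clock: 16.25
ee_pos: [0.4703, 0.0931, 0.1381]
tool_rot: [-0.0, 1.0, 0.032, 0.0]
contact_force: [-0.6, -0.1, -4.1]
grip_width: 0.223
```

```bash
python3 st.py; python3 gm.py d; python3 st.py
```

```text
16.25 [0.4703 0.0931 0.1381] jawdeg 3.62 z [ 8.e-04  0.e+00 -1.e+00] F [-0.6 -0.1 -4.1] T [-0.05 -0.09  0.04] g 0.223 [ 0.1   0.31 -0.49  2.07  0.2   0.81 -0.45]
top 85 dir -0.052 0.999 0.0 pt 461.84848 216.89098 160.90848 ytip 0.2508358067055597
side 71 dir -0.079 0.997 -0.0 pt 463.83163 187.3484 160.62172 ytip 0.22254654155207654
16.35 [0.4702 0.0917 0.1378] jawdeg 3.5 z [ 0.e+00 -6.e-04 -1.e+00] F [ 0.1  0.  -3.7] T [-0.1  -0.11 -0.01] g 0.223 [ 0.1   0.31 -0.49  2.07  0.2   0.81 -0.45]
```

View pics/d_side.png

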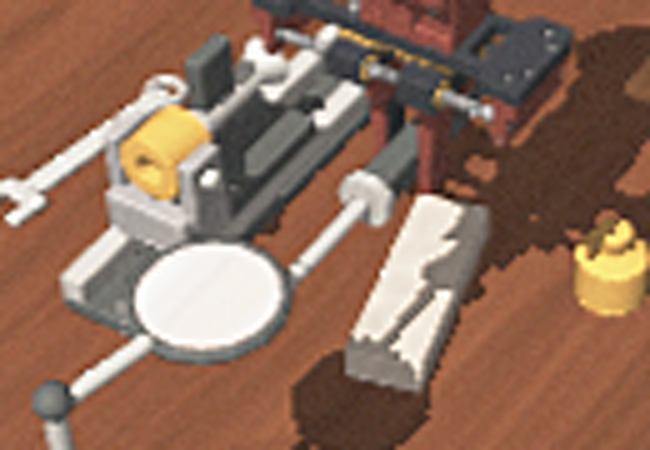

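View pics/d_top.png

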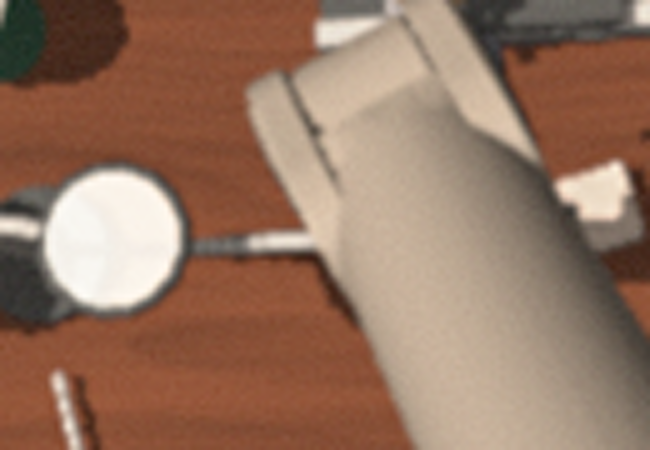

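Emit:
carry_out(deltas=[[0,[0,4,0],[0,0,0]],[0,[0,10,0],[0,0,0]],[0,[0,17,0],[0,0,0]],[0,[0,23,0],[0,0,0]],[0,[0,26,0],[0,0,0]],[0,[0,27,0],[0,0,0]],[0,[0,27,0],[0,0,0]],[0,[0,27,0],[0,0,0]],[0,[0,27,0],[0,0,0]],[0,[0,27,0],[0,0,0]],[0,[0,27,0],[0,0,0]],[0,[0,27,0],[0,0,0]]])

```text
clock: 17.35
ee_pos: [0.4701, 0.1194, 0.1377]
tool_rot: [0.0, 1.0, 0.031, 0.0]
contact_force: [-0.2, -0.7, -3.7]
grip_width: 0.224
```

```bash
python3 st.py; python3 gm.py e
python3 - <<'E'
from h import *
import pickle
for c in("top","side"):
    f=grab_frame(c); cv2.imwrite(f"pics/fin_{c}.png",f["img"]); C=cloud(f); f0=pickle.load(open(c+"0.pkl","rb"))
    print(c,[np.abs(f["img"][y-8:y+8,x-8:x+8].astype(int)-f0["img"][y-8:y+8,x-8:x+8]).mean().round(1) for x,y in ([(445,160),(188,175),(298,137),(218,290),(478,200)] if c=="top" else [(362,157),(214,285),(330,246),(369,241),(340,340),(262,217)])])
    p=C[(C[...,2]>.137)&(C[...,2]<.15)&(abs(C[...,0]-.648)<.02)&(C[...,1]>0.03)&(C[...,1]<.1)]; print(len(p),rect(p)[0] if len(p)>4 else 0)
s=get_state(); print(s["joint_vel"].round(4))
E
python3 st.py
```

```text
17.35 [0.4701 0.1194 0.1377] jawdeg 3.53 z [ 0.e+00 -1.e-04 -1.e+00] F [-0.2 -0.7 -3.7] T [-0.06 -0.06 -0.01] g 0.224 [ 0.05  0.32 -0.5   2.06  0.21  0.82 -0.51]
top 45 dir -0.078 0.996 -0.051 pt 462.51648 234.01869 159.87315 ytip 0.250956184341289
side 43 dir -0.041 0.999 0.021 pt 464.17566 199.30872 160.77322 ytip 0.2188690069505269
top [np.float64(2.7), np.float64(1.1), np.float64(2.3), np.float64(2.4), np.float64(2.1)]
54 ((644.8865356445312, 76.81320190429688), (14.506364822387695, 33.23521423339844), 6.017823696136475)
side [np.float64(3.8), np.float64(1.8), np.float64(49.6), np.float64(27.4), np.float64(3.4), np.float64(3.6)]
36 ((646.6777954101562, 77.21295928955078), (35.98453140258789, 15.365439414978027), 89.7509994506836)
[-0.0002  0.0007 -0.0002  0.0014  0.0002 -0.0004 -0.0005]
17.55 [0.4701 0.1195 0.1377] jawdeg 3.54 z [ 1.e-04  0.e+00 -1.e+00] F [ 0.2 -0.2 -4.6] T [-0.07 -0.09 -0.01] g 0.224 [ 0.05  0.32 -0.5   2.05  0.21  0.82 -0.51]
```

View pics/fin_side.png

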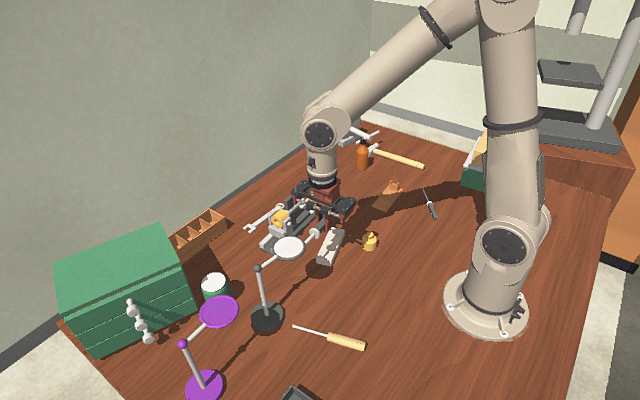

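View pics/fin_top.png

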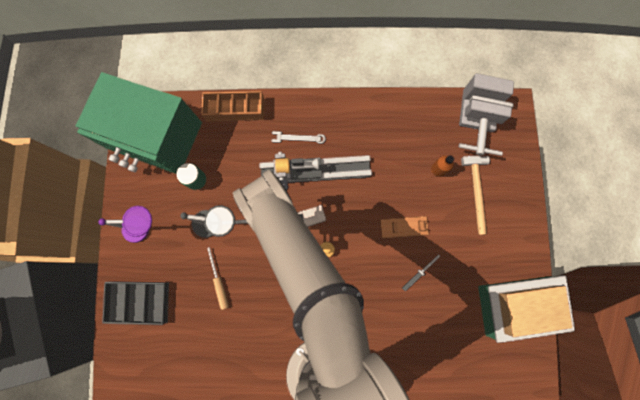

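```bash
python3 -c "
from cell import job_done; print(job_done())"; python3 st.py
```

```text
the job is handed in; nothing more can be done
None
the job is handed in; nothing more can be done
```

The job is handed in at about 17.6 s of the 64 s allowed. The hand-in gives no verdict, so what follows rests on my own checks.

**What I did:**
- **Tailstock:** I gripped it by the rib and slid it about 91 mm, until it stopped against the headstock at a force of about 12 N.
- **Rod in:** I took the full-size gauge rod from its rest and pushed it through the tube. The collar stopped on the mouth at about 11 N, and I held it there for more than 0.3 s. I then drew it right out, with the tip about 33 mm clear of the mouth.
- **Rod presented:** I finished holding it under the white lens.

**Last checks:**
- **Tailstock home:** the rib measured y = 0.077 m in the final pictures, within about 0.5 mm of where it was before I inserted the rod.
- **Rod under the lens:** the tip is at about (0.460, 0.287, 0.157) m, 40 mm beneath the lens centre. The arm was still, there was no sign of contact, and the opening of about 20 mm matches the handle.
- **Bystanders:** all looked unmoved. The picture differences at the whetstone and the weight look like the arm's shadow; I judged those two by eye.

**Disagreements and limits:**
- **Seating position:** the collar stopped about 2.5 mm short of my camera estimate. I put this down to calibration and grip offset, because the force rose sharply and the pictures showed no gap.
- **Tip position:** the lens hid the tip at the end, so its position is worked out from the arm's pose and the 168 mm offset, which matched when the tip was last in view. Two line fits to the partly hidden rod scattered by 1 to 3 degrees in pitch. The fit just before, with more of the rod in view, was level.

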